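# Set the oxygen flow selector: to the closed stop, then three clicks open

### The arm

A 7-joint arm with a two-finger parallel gripper is mounted at the origin on a cart in front of the work surface, level with it; the furniture and walls round the work are solid. World frame = base frame: x ahead of the robot, y to its left, z up, the work surface at z = 0. Lengths are in m, angles in rad, forces in N, time in s.
With the tool pointing down it reaches from about 0.425 to 0.825 m from the base axis. Payload 3.6 kg.
Tool frame: the origin (TCP) lies on the mounting face of the last link; the fingertips stand 186 mm ahead of it and the grasp point (between the pads) lies 167 mm ahead of it (robot.tip_reach is the distance from the TCP to the fingertips, in m); z points along the fingers, y is the line along which they close (so a half turn about z gives the same grasp; the last joint's range is limited). The gripper opens to 93 mm and grips with 3 to 60 N. Pads are 15 mm wide; open, the fingers measure 128 mm over their backs; the gripper's body (75 mm by 188 mm) begins 65 mm behind the grasp point.
Start: joints at [-1.28, 0.615, -0.013, 1.423, 0.008, 1.103, -0.04], TCP at [0.202, 0.618, 0.405] pointing down, gripper open.
Joint ranges: [-3.12, 3.12], [-0.3, 2.06], [-1.34, 1.32], [0.26, 2.42], [-1.36, 4.5], [0.01, 1.98], [-2.84, 2.84]. Speed limits (rad/s): [2.79, 2.79, 3.14, 3.14, 3.14, 3.14, 3.14].

### API

Orientations are given as a unit quaternion [w, x, y, z].
In Python, from workcell import robot, get_image, find_in, pinpoint gives the robot as it stands.
- The arm moves only by the tool step_arm, never from a script. Its argument "motion" is text: rows parted by semicolons, each of 7 numbers parted by spaces: the shift along the tool's x, y, z in units of 30 mm (1.0 is 30 mm), then the turn, a rotation vector about the tool's x, y, z in units of 5 degrees (1.0 is 5 degrees), then the finger opening in mm, from 0 to 93. In form: dx dy dz wx wy wz claw; .... A call has 1 to 12 rows; each row is the pose to reach, as a shift and turn from the pose commanded when the call began, along the tool's axes at that moment; what a row does not reach only later rows make up. A row lasts 1/8 s, in which the tool goes at most 62.5 mm and 10.7 degrees, less where a joint would pass 70% of its speed; a pose out of reach is approached as far as the arm can. A call with a gripper value outside its range is refused whole. The fingers move at their own pace and stop on an object; "grip_force" is the grip in N (left out, the last holds). Time passes only in rows, so rows that repeat a pose let the fingers close. It gives the time, the measured TCP pose, the force, the opening and the grip force at its end, in the units of the state.
- robot.state(): the state, without advancing time (a new reading comes with each control period).
- get_image(name): name is "scene" or "top" or "wrist"; returns a dict with "image" (384x512x3 uint8, red, green, blue), "K" (3x3 intrinsics, pixels), "world_to_cam" (4x4, takes a point from world to camera coordinates); the wrist camera has in their place "tool_from_camera" (4x4, takes a point from camera to tool coordinates, whose origin is the TCP and whose axes are the flange's). Camera axes: x right, y up, looking along -z (the intrinsics and any distortion apply to the point x, -y, -z); pixel columns grow to the right and rows downward; lengths in m; the calibration is good to about 2 mm. A picture is of the moment at which its call begins: read the wrist's pose just before it. There is no depth.
- robot.hand_in(): hands the job in; it is judged then, once.
Trained networks look in the newest picture that a camera, given by its name, has taken for a name from the list of things; names that differ only in an ending like _2 or _b are one class to them, and where a whole thing is asked for, a point or a joint stands for the part that bears it (a point fixed in the world has none). Each returns a list of dicts, best first, with "confidence" (0 to 1); they miss things now and then, are a little off and sometimes report something else, mostly with a low value. They report only what shows in the picture. A call takes as long as a camera call. They do not tell look-alikes from the thing itself.
- find_in(camera, label): "location" ([x, y, z] in m, in world coordinates, good to about 4 mm: the middle of the surface that is visible of it).
- pinpoint(camera, label): "location" ([x, y, z] in m, in world coordinates, good to about 4 mm: a listed point, or the origin of a listed thing).
The state is a dict: "time": time; "joints": joint angles; "qd": joint speeds; "effort": joint torques, N m; "ee_pos": TCP position; "eef_rot": TCP orientation; "ft_force": force on the tool from outside, world axes, zero at the start; "wrist_torque": the same for the moment, N m; "grip_width": opening from 0.0 (shut) to 1.0 (fully open); "grasp_force": force on a finger pad.
Only numpy, scipy, OpenCV 4.12 (cv2) and the standard library are available. Lean on these libraries where they do the work, as an engineer would, in place of code of your own. Each camera call takes 0.05 s, during which the arm holds its last target. There are 200 camera calls.

### The job

Two gas flow selectors stand on the trolley. On the oxygen selector, the one with the green knob, turn the knob clockwise (seen from above) all the way to its closed stop, pause there for a moment, then turn it back anticlockwise by exactly three clicks and let go. Leave the yellow knob at its setting.

Things in the scene. Friction and masses are not known exactly. Their poses are not given: they have to be found in the camera images.
- green_knob (a joint): Green knob's angle, rad: 0 = closed stop (fully clockwise seen from above), grows anticlockwise to a far stop at 2.094. It clicks every 0.349 (20 degrees): click 3 at 1.047. Let go between clicks, it snaps to the nearer one. Starts between clicks 1 and 4; turning takes about 0.05 N m. Dial marks beside the pointer: long red at the closed stop, thin black at each click.
- green_knob_grip (a point): Grip point on the green knob's upright axis, 76 mm above the worktop, turning with it: x along the grip bar, -x to the pointer end (white line). Bar 46 long (x), 14 wide (y), top 11 mm above this point, flat sides down to 23 mm below it, where a round skirt, 48 mm across, begins. White housing 92 x 92, top 42 mm above the worktop, fixed; front hose barb and rear stub stick out 24 mm.
- yellow_knob_pointer (a point): Pointer end of the yellow knob on the other selector, which is alike but for its colour; 23 mm from that knob's axis, 76 mm above the worktop. The yellow knob must stay at its click.
Things that resemble listed ones, but are neither listed nor needed, are in the scene too. Leave any turquoise look-alike of the part that bears green_knob alone.

How it is judged:
By the outcome, as a careful person would: the job done as asked, in the order asked, and still so for the second after the job is handed in, with the robot touching nothing.
It also fails if it takes over 35 s, if anything falls off the work surface, if the arm or the gripper's body presses on something with over 40 N, if the wrist force passes 120 N, or if a joint passes its speed limit or range.

## Working session

There is one attempt and no reset: what is moved stays moved. The work goes in short steps, Python scripts to look and compute and a tool call to move; the robot and the scene stay as the last step left them, time stands still between calls to the robot, and variables do not carry over. Pictures are saved under pics/ and viewed, at most 10 in all, crops included, and the job is handed in when it is done.

Besides the shell and the picture viewer there is one more tool, called after "Request:" as name(argument=value, ...) on one line, values as JSON. step_arm: Moves the arm, as the interface text tells. Its arguments: {"type":"object","properties":{"motion":{"type":"string"},"grip_force":{"type":"number"}},"required":["motion"]}

```bash
mkdir -p pics; ls
python3 - <<'E'
from workcell import robot,get_image,find_in,pinpoint
import cv2,numpy as np
s=robot.state();print(s['time'],s['ee_pos'],s['eef_rot'])
ims=[]
for c in('scene','top'):
    d=get_image(c);cv2.imwrite(f'pics/{c}0.png',d['image'][:,:,::-1])
    for l in('green_knob_grip','yellow_knob_pointer'):
        print(c,l,[(np.round(r['location'],4),round(r['confidence'],2)) for r in pinpoint(c,l)])
    print(c,'find',[(np.round(r['location'],4),round(r['confidence'],2)) for r in find_in(c,'green_knob')])
E
```

```text
pics
0.0 [0.20235999 0.61738209 0.40357242] [-2.01566285e-04  1.57692807e-01  9.87487408e-01 -1.24769077e-03]
scene green_knob_grip [(array([0.4908, 0.1993, 0.0798]), 0.65)]
scene yellow_knob_pointer [(array([ 0.5563, -0.1631,  0.0771]), 0.64)]
scene find [(array([0.482 , 0.1951, 0.0648]), 0.67), (array([ 0.5239, -0.0007,  0.0653]), 0.58)]
top green_knob_grip [(array([0.4899, 0.2016, 0.0741]), 0.91), (array([0.5305, 0.0096, 0.0718]), 0.72)]
top yellow_knob_pointer [(array([ 0.5528, -0.1658,  0.0765]), 0.88)]
top find [(array([0.5289, 0.0098, 0.0593]), 0.71), (array([0.4899, 0.1947, 0.0604]), 0.57)]
```

```bash
python3 -c "
import cv2,numpy as np
a=[cv2.imread(f'pics/{c}0.png') for c in('scene','top')]
cv2.imwrite('pics/both.png',cv2.resize(np.vstack(a),(400,600)))
"
```

```text
(no output)
```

View pics/top0.png

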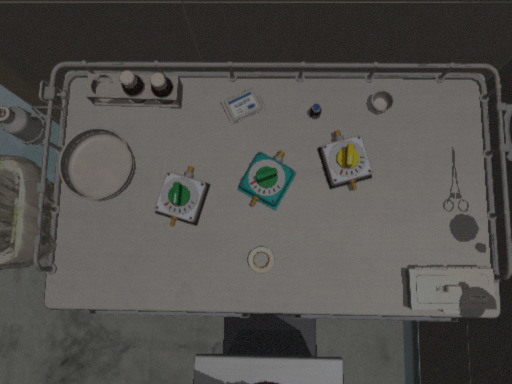

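View pics/scene0.png

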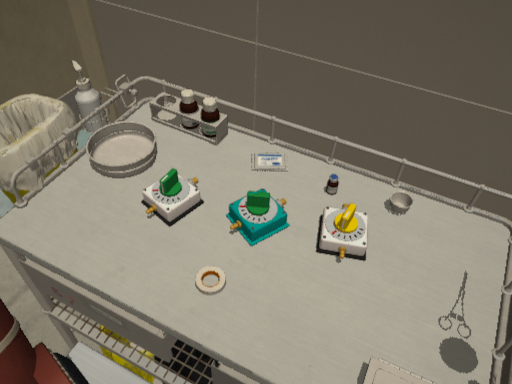

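The target is the green knob on the white housing, at top-image px (180,194). The turquoise look-alike is at (266,178) and yellow is at (347,157). Next I move the wrist camera over the target.

Request:
step_arm(motion="-0.7 -0.5 0 0 0 0 60; -2 -1.5 0 0 0 0 60; -3.4 -2.6 0 0 0 0 60; -4.9 -3.7 0 0 0 0 60; -6.4 -4.8 0 0 0 0 60; -7.9 -5.9 0 0 0 0 60; -9.4 -7.1 0 0 0 0 60; -10.9 -8.3 0 0 0 0 60; -12.2 -9.3 0 0 0 0 60; -13 -9.9 0 0 0 0 60; -13.4 -10.2 0 0 0 0 60; -13.4 -10.2 0 0 0 0 60")

```text
time: 1.9
ee_pos: [0.4894, 0.2014, 0.4048]
eef_rot: [-0.0, 0.158, 0.987, 0.0]
ft_force: [0.0, -0.9, 0.2]
grip_width: 0.647
grasp_force: 0.0
```

```bash
cat > h.py <<'E'
from workcell import robot,get_image,find_in,pinpoint
import cv2,numpy as np
from scipy.spatial.transform import Rotation as Ro
def pose():
    s=robot.state();q=s['eef_rot'];T=np.eye(4);T[:3,:3]=Ro.from_quat([q[1],q[2],q[3],q[0]]).as_matrix();T[:3,3]=s['ee_pos'];return s,T
def rectify(name,c,z,half=0.06,n=480):
    """top-down orthographic view of the plane at height z; column right=-y, row down=-x"""
    s,T=pose();d=get_image(name);K=np.array(d['K'])
    M=np.linalg.inv(T@d['tool_from_camera']) if name=='wrist' else np.array(d['world_to_cam'])
    g=np.linspace(half,-half,n);X,Y=np.meshgrid(c[0]+g,c[1]+g,indexing='ij')
    P=np.stack([X,Y,np.full_like(X,z),np.ones_like(X)],-1)@M.T
    u=K[0,0]*P[...,0]/-P[...,2]+K[0,2];v=K[1,1]*-P[...,1]/-P[...,2]+K[1,2]
    return d,cv2.remap(d['image'],u.astype(np.float32),v.astype(np.float32),cv2.INTER_LINEAR)
E
python3 - <<'E'
from h import *
s,T=pose();print(s['time'],s['ee_pos'],s['joints'],s['ft_force']);print(T[:3,:3].round(3))
d,r=rectify('wrist',(.49,.2005),.087)
print(d.keys(),np.round(d['tool_from_camera'],3),d['K'])
print([(np.round(q['location'],4),round(q['confidence'],2)) for q in pinpoint('wrist','green_knob_grip')])
cv2.imwrite('pics/w1.png',np.hstack([cv2.resize(d['image'],(320,240)),cv2.resize(r,(320,240))])[:,:,::-1]) if 0 else None
cv2.imwrite('pics/w1.png',d['image'][:,:,::-1]);cv2.imwrite('pics/r1.png',r[:,:,::-1])
E
```

```text
1.9 [0.48935073 0.20139433 0.40475473] [-0.45807403  0.42699466  0.03828173  1.77420019 -0.0198639   0.94076836
  0.8412589 ] [ 0.02632828 -0.94310274  0.16731796]
[[-0.95   0.313 -0.   ]
 [ 0.313  0.95   0.   ]
 [ 0.     0.    -1.   ]]
dict_keys(['image', 'K', 'tool_from_camera']) [[-0.     0.96   0.279  0.078]
 [ 1.    -0.     0.001 -0.001]
 [ 0.001  0.279 -0.96   0.02 ]
 [ 0.     0.     0.     1.   ]] [[327.55485218   0.         261.12754095]
 [  0.         327.55485218 195.1257175 ]
 [  0.           0.           1.        ]]
[(array([0.5359, 0.0104, 0.0811]), 0.92), (array([0.493 , 0.1987, 0.0758]), 0.71)]
```

View pics/w1.png

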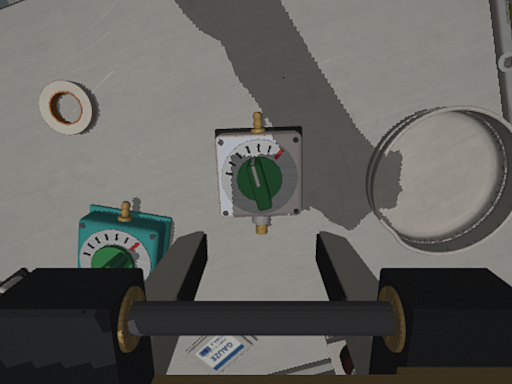

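View pics/r1.png

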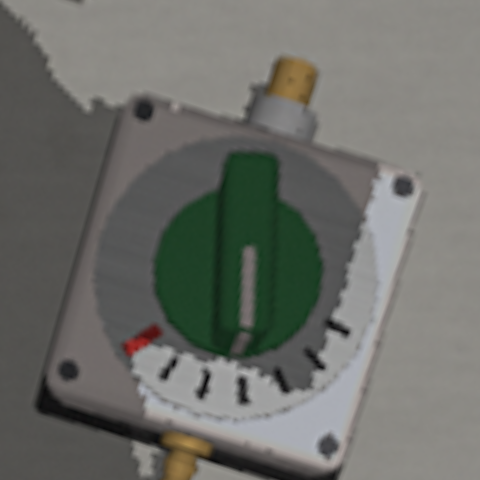

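The wrist view shows the knob axis near rectified px (247,243), which is about (0.490, 0.199). The bar's pointer is toward -x at roughly 53–60° from the red mark. I align the fingers across the bar and descend.

Request:
step_arm(motion="0 0 0.2 0 0 -0.6 60; 0 0 0.7 0 0 -1.5 60; -0.05 -0.07 1.4 0 0 -2.4 60; -0.05 -0.07 2.2 0 0 -2.9 60; -0.05 -0.07 3 0 0 -2.9 60; -0.05 -0.07 3.8 0 0 -2.9 60; -0.05 -0.07 4.5 0 0 -2.9 60; -0.05 -0.07 5 0 0 -2.9 60; -0.05 -0.07 5.3 0 0 -2.9 60; -0.05 -0.07 5.3 0 0 -2.9 60", grip_force=15)

```text
time: 3.25
ee_pos: [0.4897, 0.1996, 0.2454]
eef_rot: [-0.0, 0.031, 1.0, -0.0]
ft_force: [-0.6, -0.0, -0.1]
grip_width: 0.646
grasp_force: 0.0
```

Request:
step_arm(motion="0 0 0 0 0 0 30; 0 0 0 0 0 0 22; 0 0 0 0 0 0 8; 0 0 0 0 0 0 8; 0 0 0 0 0 0 8; 0 0 0 0 0 0 8", grip_force=15)

```text
time: 4.0
ee_pos: [0.4899, 0.199, 0.2458]
eef_rot: [-0.0, 0.032, 0.999, -0.0]
ft_force: [-1.0, -0.2, 2.2]
grip_width: 0.147
grasp_force: 15.0
```

Run:
```python
from h import *
s,T=pose();print(s['time'],s['ee_pos'],s['joints'],s['ft_force'],s['wrist_torque'],s['grip_width']*93,s['grasp_force']);print(np.degrees(np.arctan2(T[1,1],T[0,1])))
d,r=rectify('scene',(.49,.2005),.087,.09,300);d,r2=rectify('top',(.49,.2005),.087,.09,300)
c=d['image']
cv2.imwrite('pics/s2.png',np.hstack([r,r2])[:,:,::-1])
```

```text
4.0 [0.48992852 0.19900213 0.24581832] [-0.41065478  0.6475616  -0.02518256  1.93738719  0.02915512  0.55725533
  1.05139163] [-0.95273925 -0.19794612  2.19016289] [-0.05675232  0.00097957 -0.01013544] 13.680128184081925 14.956522732973099
86.33802481112522
```

View pics/s2.png

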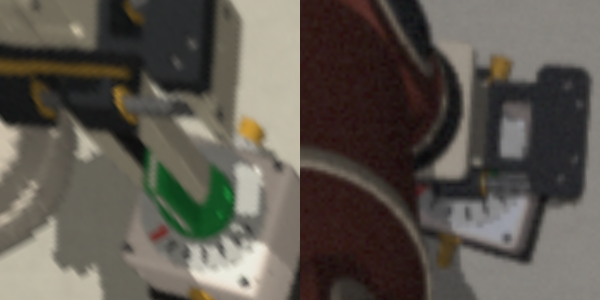

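The opening is 13.7 mm, so the bar (14 mm) is held. Turning clockwise toward the stop.

Request:
step_arm(motion="0 0 0 0 0 0.5 8; 0 0 0 0 0 1.5 8; 0 0 0 0 0 2.5 8; 0 0 0 0 0 3.5 8; 0 0 0 0 0 4.5 8; 0 0 0 0 0 5.5 8; 0 0 0 0 0 6.5 8; 0 0 0 0 0 7.5 8; 0 0 0 0 0 8.4 8; 0 0 0 0 0 9 8; 0 0 0 0 0 9 8")

```text
time: 5.48
ee_pos: [0.4902, 0.1992, 0.2458]
eef_rot: [0.0, 0.412, 0.911, 0.0]
ft_force: [0.4, -1.2, 0.1]
grip_width: 0.15
grasp_force: 15.0
```

```bash
cat > st.py <<'E'
from h import *
s,T=pose();print(s['time'],s['ee_pos'].round(4),s['ft_force'].round(2),s['wrist_torque'].round(3),s['joints'][6],s['grip_width']*93,s['grasp_force'],np.degrees(np.arctan2(T[1,1],T[0,1])))
E
python3 st.py
```

```text
5.475 [0.4902 0.1992 0.2458] [ 0.44 -1.18  0.12] [-0.244 -0.225 -0.026] 0.5101207083309975 13.958116895470354 14.966370463371277 41.338092486915485
```

Request:
step_arm(motion="0 0 0 0 0 0.5 8; 0 0 0 0 0 0.8 8; 0 0 0 0 0 0.8 8")

```text
time: 5.85
ee_pos: [0.4902, 0.1992, 0.2458]
eef_rot: [0.0, 0.444, 0.896, 0.0]
ft_force: [1.8, -1.0, -0.4]
grip_width: 0.148
grasp_force: 15.0
```

```bash
python3 st.py
```

```text
5.85 [0.4902 0.1992 0.2458] [ 1.83 -1.04 -0.42] [-0.214 -0.362  0.017] 0.46180654299616875 13.760902872696635 14.966132640838623 37.32349129814863
```

Request:
step_arm(motion="0 0 0 0 0 0.4 8; 0 0 0 0 0 0.8 8; 0 0 0 0 0 0.8 8")

```text
time: 6.22
ee_pos: [0.4902, 0.1992, 0.2458]
eef_rot: [0.0, 0.475, 0.88, 0.0]
ft_force: [2.6, 0.1, -0.4]
grip_width: 0.149
grasp_force: 15.0
```

```bash
python3 st.py
```

```text
6.225 [0.4902 0.1992 0.2458] [ 2.61  0.14 -0.44] [-0.191 -0.572  0.026] 0.4135000084670753 13.852384260895729 14.962124079465866 33.33359909981923
```

Request:
step_arm(motion="0 0 0 0 0 0.4 8; 0 0 0 0 0 0.6 8; 0 0 0 0 0 0.6 8")

```text
time: 6.6
ee_pos: [0.4901, 0.1993, 0.2458]
eef_rot: [0.0, 0.497, 0.868, 0.0]
ft_force: [2.6, -1.3, -0.3]
grip_width: 0.155
grasp_force: 15.4
```

```bash
python3 st.py
```

```text
6.6 [0.4901 0.1993 0.2458] [ 2.65 -1.32 -0.27] [-0.156 -0.689  0.302] 0.3775088003929991 14.385643045821253 15.392403155565262 30.37984716597867
```

Request:
step_arm(motion="0 0 0 0 0 0.4 8; 0 0 0 0 0 0.6 8; 0 0 0 0 0 0.6 8")

```text
time: 6.98
ee_pos: [0.49, 0.1996, 0.2458]
eef_rot: [0.0, 0.52, 0.854, 0.0]
ft_force: [3.4, 1.5, -0.5]
grip_width: 0.163
grasp_force: 16.0
```

```bash
python3 st.py
```

```text
6.975 [0.49   0.1996 0.2458] [ 3.36  1.45 -0.54] [ 0.081 -0.689  0.326] 0.34102486764647316 15.137537710046834 16.037384786177427 27.374904094628562
```

The torque jumped to 0.3 N m and the pads are starting to spread, so this is the closed stop at a tool angle of about 32°. I pause there, then turn back 60° to a tool angle of about 92.5°.

Request:
step_arm(motion="0 0 0 0 0 -0.4 8; 0 0 0 0 0 -0.4 8; 0 0 0 0 0 -0.4 8; 0 0 0 0 0 -0.4 8; 0 0 0 0 0 -0.4 8; 0 0 0 0 0 -0.4 8; 0 0 0 0 0 -0.4 8; 0 0 0 0 0 -0.4 8")

```text
time: 7.98
ee_pos: [0.49, 0.1994, 0.2458]
eef_rot: [0.0, 0.505, 0.863, 0.0]
ft_force: [3.7, 2.8, 0.5]
grip_width: 0.159
grasp_force: 14.6
```

Request:
step_arm(motion="0 0 0 0 0 -0.5 8; 0 0 0 0 0 -1.5 8; 0 0 0 0 0 -2.7 8; 0 0 0 0 0 -3.9 8; 0 0 0 0 0 -5.1 8; 0 0 0 0 0 -6.3 8; 0 0 0 0 0 -7.5 8; 0 0 0 0 0 -8.7 8; 0 0 0 0 0 -9.9 8; 0 0 0 0 0 -11 8; 0 0 0 0 0 -11.9 8; 0 0 0 0 0 -12.6 8")

```text
time: 9.48
ee_pos: [0.4901, 0.1989, 0.2458]
eef_rot: [0.0, -0.022, 1.0, -0.0]
ft_force: [4.1, 1.7, -0.1]
grip_width: 0.148
grasp_force: 15.0
```

Request:
step_arm(motion="0 0 0 0 0 0 8; 0 0 0 0 0 0 8; 0 0 0 0 0 0 8")

```text
time: 9.85
ee_pos: [0.4901, 0.1989, 0.2458]
eef_rot: [0.0, -0.02, 1.0, -0.0]
ft_force: [4.0, 1.5, -0.7]
grip_width: 0.151
grasp_force: 15.0
```

```bash
python3 st.py
```

```text
9.85 [0.4901 0.1989 0.2458] [ 4.03  1.49 -0.7 ] [ 0.397 -0.942  0.057] 1.123704952410878 14.016822555569226 14.987032413482666 92.32330824099988
```

Open, rise clear and look.

Request:
step_arm(motion="0 0 0 0 0 0 25; 0 0 0 0 0 0 40; 0 0 0 0 0 0 60; 0 0 0 0 0 0 60; 0 0 -0.3 0 0 0 60; 0 0 -1 0 0 0 60; 0 0 -1.8 0 0 0 60; 0 0 -2.8 0 0 0 60; 0 0 -3.8 0 0 0 60; 0 0 -4.7 0 0 0 60; 0 0 -5.3 0 0 0 60; 0 0 -5.3 0 0 0 60")

```text
time: 11.35
ee_pos: [0.49, 0.1992, 0.4066]
eef_rot: [0.002, -0.02, 1.0, 0.001]
ft_force: [0.1, -0.3, -0.6]
grip_width: 0.644
grasp_force: 0.0
```

```bash
python3 st.py
python3 - <<'E'
from h import *
d,r=rectify('wrist',(.49,.199),.087)
cv2.imwrite('pics/r3.png',r[:,:,::-1])
E
```

```text
11.35 [0.49   0.1992 0.4066] [ 0.06 -0.31 -0.61] [0.03  0.013 0.038] 1.1475141874771781 59.86321429251974 0.0 92.34422430835154
```

View pics/r3.png

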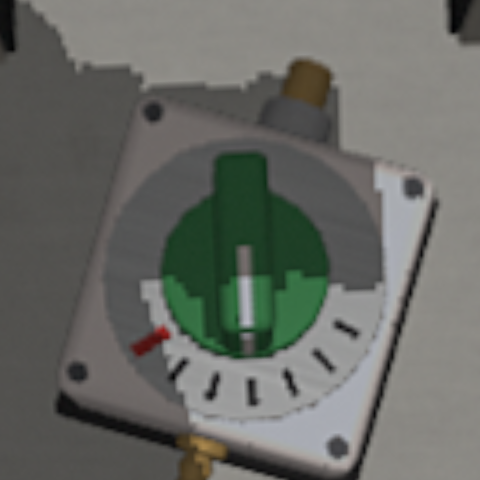

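After release the bar points at about +2° in the rectified picture. Mark 3 at (252,392) is at about +3°, so the pointer sits on the third black mark from the red one. The gripper is clear.

```bash
python3 -c "
from workcell import robot
print(robot.hand_in())"
```

```text
the job is handed in; nothing more can be done
None
```

I turned the green knob clockwise to its closed stop, held it there for about a second, turned it back three clicks and let go. The last picture shows it on the third mark; the arm never went near the yellow knob, and the job is handed in.

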